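# Start and close a screw lid on a storage jar

## Robot

A 6-joint arm with a two-finger parallel gripper is mounted at the origin on a cart in front of the work surface, level with it; the furniture and walls round the work are solid. World frame = base frame: x ahead of the robot, y to its left, z up, the work surface at z = 0. Lengths are in m, angles in degrees, forces in N, time in s.
With the tool pointing down it reaches from about 0.4 to 0.825 m from the base axis. Payload 7 kg.
Tool frame: the origin (TCP) lies between the finger pads; the fingertips stand 22 mm ahead of it and the grasp point (between the pads) lies 3 mm ahead of it; z points along the fingers, y is the line along which they close (so a half turn about z gives the same grasp; the last joint's range is limited). The gripper opens to 88 mm and grips with 3 to 60 N. Pads are 19 mm wide; open, the fingers measure 130 mm over their backs; the gripper's body (78 mm by 193 mm) begins 47 mm behind the grasp point.
Start: joints at [79.876, 20.546, 0.682, 0, -70.136, -16.507], TCP at [0.303, 0.603, 0.249] pointing down, gripper open.
Joint ranges: [-176.03, 176.03], [-82.01, 121.73], [-58.28, 71.71], [-173.87, 95.51], [-174.79, -0.11], [-173.66, 173.66]. Speed limits (degrees/s): [136.94, 136.94, 172.46, 180, 180, 180].

## Interface

Orientations are given as [roll, pitch, yaw] about the fixed x, y, z axes, in that order (R = Rz(yaw) Ry(pitch) Rx(roll)).
In Python, from plant import ctrl gives the robot as it stands.
- The arm moves only by the tool apply_moves, never from a script. Its argument "targets" is a list of rows, each an object with "travel": the shift along the tool's x, y, z in mm, a list of three; "roll": the turn about the tool's z in degrees; "jaw": the finger opening in mm, from 0 to 87.6. In form: [{"travel": [tx, ty, tz], "roll": roll, "jaw": jaw}, ...]. A call has 1 to 10 rows; each row shifts and turns the commanded pose from where the row before left it, along the tool's axes as they then stand; what a row does not reach is not made up. A row lasts 1/10 s, in which the tool goes at most 50 mm and 8.59 degrees, less where a joint would pass 70% of its speed; a pose out of reach is approached as far as the arm can. A call with a gripper value outside its range is refused whole. The fingers move at their own pace and stop on an object; the grip force is fixed at half the most. Time passes only in rows, so rows that do not move let the fingers close. It gives the time, the measured TCP pose, the force, the opening and the grip force at its end, in the units of the state.
- ctrl.get_obs(): the state, without advancing time (a new reading comes with each control period).
- ctrl.snapshot(name): name is "side" or "top"; returns the picture (420x560x3 uint8, red, green, blue); there is no depth.
- ctrl.calibration(name): a dict with "K" (3x3 intrinsics, pixels), "extrinsics" (4x4, takes a point from camera to world coordinates). Camera axes: x right, y down, z forward; pixel columns grow to the right and rows downward; lengths in m; the calibration is good to about 2 mm. A picture is of the moment at which its call begins. calibration takes no time and is no camera call.
- ctrl.close_job(): hands the job in; it is judged then, once.
The state is a dict: "clock": time; "joint_pos": joint angles; "qvel": joint speeds; "tau": joint torques, N m; "tool_pos": TCP position; "orientation": TCP orientation; "force": force on the tool from outside, world axes, zero at the start; "moment": the same for the moment, N m; "opening": finger opening in m; "gripper_force": force on a finger pad.
Only numpy, scipy, OpenCV 4.12 (cv2) and the standard library are available. Lean on these libraries where they do the work, as an engineer would, in place of code of your own. Each camera call takes 0.05 s, during which the arm holds its last target. There are 200 camera calls.

## Task

Close the blue storage jar with its red screw lid: set the lid level on the jar's mouth with its grip bar in line with the two red marks on the jar's shoulder, so that it rests on top of the thread, turn it backward (anticlockwise from above) until it drops into the thread start, then screw it forward (clockwise) until it is fully home on the rim, and let go. Be gentle: do not press, jam or overtighten the lid, and leave the honey jar, the pepper mill and the salt shaker standing where they are.

Things in the scene. Friction and masses are not known exactly. Their poses are not given: they have to be found in the camera images.
- jar: Blue ceramic storage jar, 94 mm wide, fixed to the cold hob by a black rubber suction foot 116 mm wide; it neither moves nor turns. Origin: centre of its underside, z up. White neck from z 90 mm to the rim at z 118 mm. Two red marks on the shoulder on the jar's +x and -x sides.
- jar_rim (a point): Centre of the jar's round rim (44 mm wide), 118 mm above the jar's origin, 6 mm above the flat top of the neck's thread (54 mm wide). The lid is home when its panel sits on this rim.
- jar_mark (a point): The red mark on the jar's +x shoulder, 40 mm out from the axis, 85 mm above the jar's origin; the other one is across from it.
- jar_thread (a point): On the jar's axis at the flat top of the thread, z 112 mm. The top has two gaps half a turn apart (thread starts), 24 degrees wide; the pins drop in there. Their angle shows in no pose: with the bar on the marks they lie 0.45 to 1.1 rad of backward (anticlockwise) turning away. A stop just past each start blocks the pins from turning on, and from reaching a start forward along the top.
- lid: Red plastic lid, 65 mm wide, 52 mm high, 70 to 130 g, lying skirt down. Origin: centre of the skirt's lower edge, z up, x along the grip bar; same when turned half round. Panel top at z 27 mm. Inside width of skirt 58 mm (2 mm round the thread). Origin above the jar's origin: 108.5 mm with pins on top of the thread, 98 mm dropped into the starts, 94.7 mm home on the rim.
- lid_bar (a point): Top centre of the lid's grip bar, z 52 mm above the lid's origin. The bar is 54 mm long (lid x), 16 mm wide (lid y), and stands 25 mm above the lid's panel.
- lid_pins (a point): Midpoint between the lid's two pins, 6 mm above the lid's origin on its axis. The pins are 5 mm thick, point inward from the skirt below the two ends of the bar. From the starts the thread leads them down clockwise, 4.6 mm a radian with 1.5 mm vertical play: lid home after 0.8 to 1.05 rad of forward turning, tight at 1.15 to 1.35 rad.
- honey_jar: Honey jar with yellow cap, 64 mm wide, 87 mm high, at the back of the hob; origin: centre of its underside. To be left alone.
- pepper_mill: Wooden pepper mill, 58 mm wide, 170 mm high, at the back of the hob; origin: centre of its underside. To be left alone.
- salt_shaker: Salt shaker with grey top, 44 mm wide, 90 mm high, at the back right of the hob; origin: centre of its underside. To be left alone.

How it is judged (in metres and radians):
On the way, in this order (a step that is already met when the one before it is completed fails the run):
1. the lid rests level on top of the jar's thread (its origin 106.5 to 110.5 mm above the jar's, within 4 mm of the axis), its bar within 0.25 rad of the line of the red marks (z of lid in the frame of jar between 0.1065 and 0.1105 m and horizontal distance between lid and jar below 0.004 m and angle between the x axis of lid and the x axis of jar, either way round below 0.25 rad and angle between lid's own z axis and vertical below 0.12 rad and contact force between lid and jar above 0.3 N), for 0.2 s.
2. turned backward by at least 0.3 rad, the lid has dropped into the thread start (its origin less than 100.5 mm above the jar's) (z of lid in the frame of jar between 0.0962 and 0.1005 m and horizontal distance between lid and jar below 0.004 m and angle between the x axis of lid and the x axis of jar, either way round above 0.3 rad), for 0.1 s.
At the end, for the whole second after the job is handed in: the lid is screwed fully home on the jar: its origin at most 95.7 mm above the jar's (within 1 mm of sitting on the rim), within 3 mm of the jar's axis, level within 0.04 rad, at rest and released (z of lid in the frame of jar between 0.093 and 0.0957 m and horizontal distance between lid and jar below 0.003 m and angle between lid's own z axis and vertical below 0.04 rad and linear speed of lid below 0.01 m/s and contact force between the fingers and lid below 0.1 N); the robot touches nothing.
It fails at once if the lid presses on the jar or its thread with more than 45 N (contact force between lid and jar above 45 N).
It fails at once if the honey jar, the pepper mill or the salt shaker is moved by more than 30 mm or tipped over (distance of any of honey_jar, pepper_mill, salt_shaker from where it was at the start of the episode above 0.03 m or angle between any of honey_jar, pepper_mill, salt_shaker's own z axis and vertical above 0.5 rad).
It also fails if it takes over 54 s, if anything falls off the work surface, if the arm or the gripper's body presses on something with over 40 N, if the wrist force passes 120 N, or if a joint passes its speed limit or range.

## Working session

There is one attempt and no reset: what is moved stays moved. The work goes in short steps, Python scripts to look and compute and a tool call to move; the robot and the scene stay as the last step left them, time stands still between calls to the robot, and variables do not carry over. Pictures are saved under pics/ and viewed, at most 10 in all, crops included, and the job is handed in when it is done.

Besides the shell and the picture viewer there is one more tool, called after "Call:" as name([rows], argument=value, ...), one row to a line, values as JSON. apply_moves: Moves the arm, as the interface text tells. Its arguments: {"type":"object","properties":{"targets":{"type":"array","items":{"type":"object","properties":{"travel":{"type":"array","items":{"type":"number"}},"roll":{"type":"number"},"jaw":{"type":"number"}}}}},"required":["targets"]}

```bash
mkdir -p pics; ls; python3 - <<'E'
from plant import ctrl
import cv2,numpy as np
for n in("top","side"):
    im=ctrl.snapshot(n); cv2.imwrite(f"pics/{n}0.png",im[:,:,::-1])
    c=ctrl.calibration(n); print(n,np.round(c["K"],1).tolist(),np.round(c["extrinsics"],3).tolist())
o=ctrl.get_obs(); print(o)
E
```

```text
pics
top [[440.2, 0.0, 282.2], [0.0, 440.2, 202.6], [0.0, 0.0, 1.0]] [[0.006, -0.997, 0.079, 0.589], [-1.0, -0.004, 0.021, -0.058], [-0.021, -0.079, -0.997, 0.939], [0.0, 0.0, 0.0, 1.0]]
side [[525.2, 0.0, 283.0], [0.0, 525.2, 211.6], [0.0, 0.0, 1.0]] [[0.997, -0.017, 0.069, 0.557], [-0.07, -0.379, 0.923, -1.095], [0.01, -0.925, -0.379, 0.544], [0.0, 0.0, 0.0, 1.0]]
{'clock': 0.1, 'joint_pos': array([ 7.98771046e+01,  2.05859015e+01,  6.40038820e-01, -1.62027485e-02,
       -7.01360180e+01, -1.65085593e+01]), 'qvel': array([-0.07803863, -0.01580578,  0.0631149 ,  0.11409394,  0.04466128,
       -0.07319499]), 'tau': array([-1.32671536e-03, -5.84167349e+01,  2.93748307e+01,  7.01542631e+00,
        1.01389736e-02, -5.25039673e-05]), 'tool_pos': array([0.30240147, 0.60303042, 0.24774503]), 'orientation': array([ 1.79917166e+02, -8.66431389e-03, -2.66369648e+01]), 'force': array([0.47202148, 0.02728024, 0.33616452]), 'moment': array([-0.01070801,  0.0156537 ,  0.01192448]), 'gripper_force': 0.0, 'opening': 0.08787563352121369}
```

View pics/top0.png

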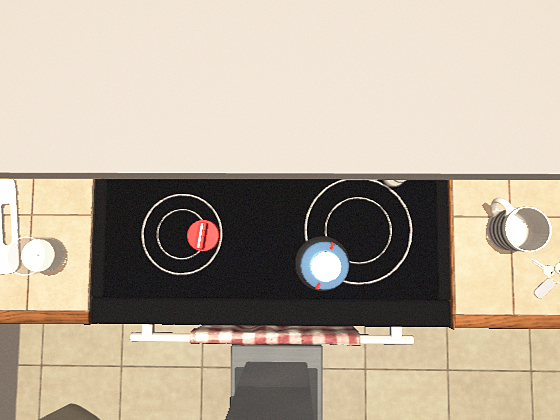

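View pics/side0.png

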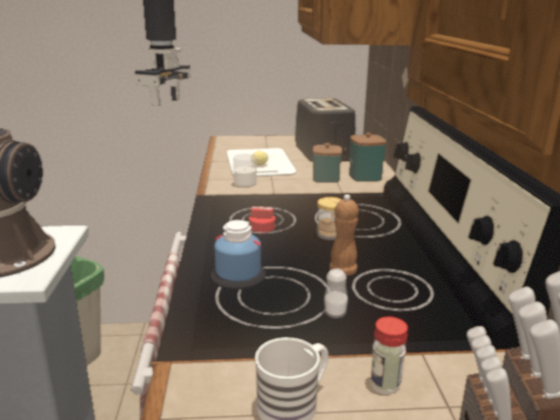

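The top view shows the lid at about (203,235) with its bar near vertical. The jar is at (324,265), with red marks at about (332,246) and (318,287). The side view shows the lid at (262,220) and the jar neck at (238,229). I'll zoom in on both.

```bash
python3 - <<'E'
import cv2,numpy as np
t=cv2.imread("pics/top0.png"); s=cv2.imread("pics/side0.png")
f=lambda a,k:cv2.resize(a,None,fx=k,fy=k,interpolation=cv2.INTER_NEAREST)
a=f(t[212:258,180:230],8); b=f(t[235:297,292:357],6)
c=f(s[200:290,200:300],4)
H=400
P=lambda x:cv2.copyMakeBorder(x,0,max(0,H-x.shape[0]),0,0,cv2.BORDER_CONSTANT)[:H]
im=np.hstack([P(a),P(b)]);cv2.imwrite("pics/z.png",im);cv2.imwrite("pics/zs.png",f(s[200:290,200:300],6));print(im.shape)
E
```

```text
(400, 790, 3)
```

View pics/z.png

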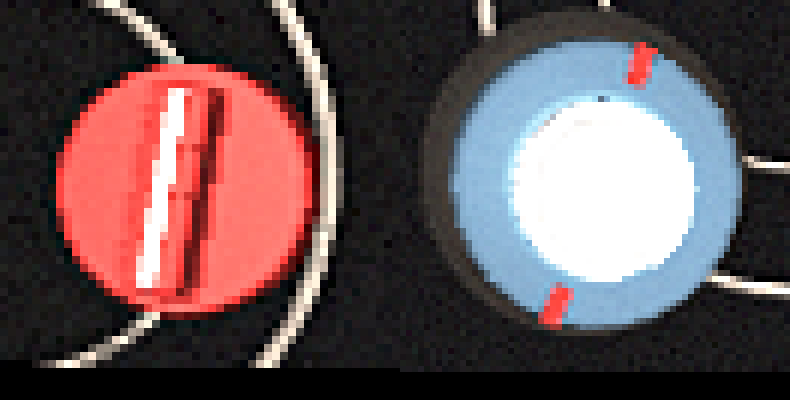

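View pics/zs.png

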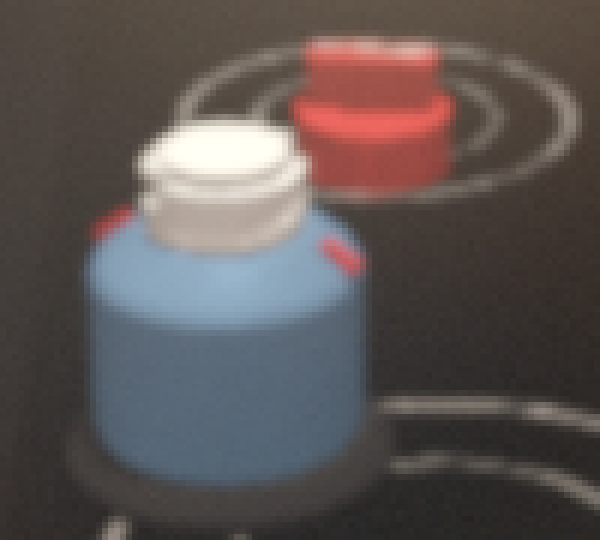

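The zooms show the lid's panel disc with a white bar-top stripe from about (177,88) to (147,287) in the left crop. The jar's white top disc and its two red marks are in the right crop. The side zoom shows the jar standing with its foot on the hob.

```bash
cat > h.py <<'E'
import numpy as np,cv2
from plant import ctrl
def ray(n,uv):
    c=ctrl.calibration(n);K=np.array(c["K"]);E=np.array(c["extrinsics"])
    d=E[:3,:3]@np.linalg.solve(K,[uv[0],uv[1],1.]);return E[:3,3],d
def onz(n,uv,z):
    o,d=ray(n,uv);return o+d*(z-o[2])/d[2]
def proj(n,p):
    c=ctrl.calibration(n);E=np.array(c["extrinsics"]);q=np.array(c["K"])@(E[:3,:3].T@(np.array(p)-E[:3,3]));return q[:2]/q[2]
def blobs(m,amin=4):
    n,l,st,ce=cv2.connectedComponentsWithStats(m.astype(np.uint8));return [(st[i,4],st[i,:4],ce[i],l==i) for i in range(1,n) if st[i,4]>=amin]
E
python3 - <<'E'
from h import *
t=cv2.imread("pics/top0.png").astype(int);b,g,r=t[:,:,0],t[:,:,1],t[:,:,2]
red=(r>110)&(r-g>60);red[300:]=0
for a,bb,ce,m in blobs(red): print("red",a,bb,ce.round(2))
sub=np.zeros_like(red);sub[215:255,183:225]=1
white=sub&(g>170)&(b>170)
ys,xs=np.nonzero(white&(xs0:=np.abs(np.arange(560)-202)[None]<10)); 
print("stripe",len(xs),xs.mean(),ys.mean(),ys.min(),ys.max())
d,_=cv2.fitLine(np.c_[xs,ys].astype(np.float32),cv2.DIST_L2,0,.01,.01).ravel()[:2],0
c=np.array([xs.mean(),ys.mean()]);p=onz("top",c-10*d,.052);q=onz("top",c+10*d,.052)
print("stripe c",onz("top",c,.052),"yaw",np.degrees(np.arctan2(*(p-q)[1::-1]))%180)
w=(r>235)&(g>235)&(b>225);w[:240]=0;w[290:]=0;w[:,:300]=0;w[:,350:]=0
a,bb,ce,m=max(blobs(w),key=lambda x:x[0]);print("rim",a,bb,ce,onz("top",ce,.112),onz("top",ce,.118))
bl=(b-r>30);bl[:236]=0;bl[297:]=0
a,bb,ce,m=max(blobs(bl),key=lambda x:x[0]);print("blue",a,bb,ce)
M=[onz("top",ce,.085) for a,bb,ce,m in blobs(red) if ce[0]>300];print("marks",M)
v=M[0]-M[1];print(np.linalg.norm(v),(M[0]+M[1])/2,np.degrees(np.arctan2(v[1],v[0]))%180)
# lid disc
lid=max(blobs(red|white),key=lambda x:x[0]);cn=max(cv2.findContours(lid[3].astype(np.uint8),0,1)[0],key=len)
print(cv2.minEnclosingCircle(cn),cv2.fitEllipse(cn))
print("panel",onz("top",cv2.fitEllipse(cn)[0],.025))
s=cv2.imread("pics/side0.png").astype(int);B,G,R=s[:,:,0],s[:,:,1],s[:,:,2]
red=(R>90)&(R-G>50)
for a,bb,ce,m in blobs(red): 
    if 200<ce[0]<300 and ce[1]<260:print("sred",a,bb,ce.round(2))
j=np.array([*onz("top",ce,.085)[:2],0])
jr=[*onz("top",max(blobs(w),key=lambda x:x[0])[2],.115)[:2]]
print("side pred rim centre",proj("side",[*jr,.118]),"edges y",proj("side",[*jr,0]))
for h in(.112,.118):
  print([proj("side",[jr[0]+.027*np.cos(k),jr[1]+.027*np.sin(k),h]).round(1).tolist() for k in(0,1.57,3.14,4.71)])
lc=onz("top",c,.052)
print("pred bar ends side",[proj("side",[*(lc[:2]+k*.027*(p-q)[:2]/np.linalg.norm((p-q)[:2])),.052]).round(1).tolist() for k in(-1,0,1)])
print([proj("side",[lc[0]+.0325*np.cos(k),lc[1]+.0325*np.sin(k),0]).round(1).tolist() for k in(0,3.14,4.71)])
E
```

```text
red 246 [449 180   5 120] [451.41 238.15]
red 714 [187 220  32  32] [202.79 235.06]
red 24 [330 242   5   7] [331.67 245.17]
red 26 [315 283   6   7] [317.5  285.77]
stripe 77 199.37662337662337 234.37662337662337 215 254
stripe c [0.59369406 0.12738957 0.052     ] yaw 175.48860877940135
rim 705 [311 252  30  30] [325.64113475 266.31347518] [ 0.53541673 -0.12225747  0.112     ] [ 0.53580248 -0.12179338  0.118     ]
blue 1070 [300 242  49  48] [323.11401869 264.36635514]
marks [array([ 0.58899579, -0.36540034,  0.085     ]), array([ 0.57419501, -0.13602278,  0.085     ]), array([ 0.49661449, -0.10870743,  0.085     ])]
0.229854575518968 [ 0.5815954  -0.25071156  0.085     ] 93.69194082283978
((200.1666717529297, 233.5), 18.7691593170166) ((202.4337615966797, 234.6494598388672), (30.851354598999023, 33.00737762451172), 174.49688720703125)
panel [0.59331886 0.12664335 0.025     ]
sred 563 [248 207  28  25] [261.85 219.19]
sred 14 [216 235   6   4] [218.43 236.36]
sred 21 [254 240   7   6] [257.05 242.38]
side pred rim centre [236.46832391 224.6412711 ] edges y [237.77355527 276.11859027]
[[249.9, 227.1], [236.7, 222.1], [223.1, 227.6], [236.3, 232.9]]
[[249.9, 224.4], [236.6, 219.4], [223.0, 224.9], [236.3, 230.2]]
pred bar ends side [[272.3, 208.5], [261.5, 208.4], [250.7, 208.2]]
[[274.3, 227.1], [248.8, 227.5], [262.0, 232.6]]
```

Call:
apply_moves([
  {"travel": [40, 25, 0], "roll": 0, "jaw": 60},
  {"travel": [40, 25, 0], "roll": 0, "jaw": 60},
  {"travel": [40, 25, 0], "roll": 0, "jaw": 60},
  {"travel": [40, 25, 0], "roll": 0, "jaw": 60},
  {"travel": [40, 25, 0], "roll": 0, "jaw": 60},
  {"travel": [40, 25, 0], "roll": 0, "jaw": 60},
  {"travel": [40, 25, 0], "roll": 0, "jaw": 60},
  {"travel": [40, 25, 0], "roll": 0, "jaw": 60},
  {"travel": [40, 25, 0], "roll": -8, "jaw": 60},
  {"travel": [0, 0, 0], "roll": -8, "jaw": 60},
])

```text
clock: 1.1
tool_pos: [0.5248, 0.2372, 0.2482]
orientation: [179.9, 0.0, -10.7]
force: [1.3, 0.3, 0.4]
opening: 0.0601
gripper_force: 0.0
```

```bash
cat >> h.py <<'E'
def togo(p,yaw):
    """remaining shift in present tool axes (mm) and roll (deg)"""
    o=ctrl.get_obs();y=np.radians(o["orientation"][2]);d=(np.array(p)-o["tool_pos"])*1e3
    c,s=np.cos(y),np.sin(y)
    print("t",o["clock"],"pos",o["tool_pos"].round(4),"rpy",o["orientation"].round(1),"F",o["force"].round(1),"M",o["moment"].round(2),"open",round(o["opening"],4),"grip",round(o["gripper_force"],1),"j",o["joint_pos"].round(0))
    print("travel",np.round([c*d[0]+s*d[1],s*d[0]-c*d[1],-d[2]],1),"roll",round((o["orientation"][2]-yaw+90)%180-90,1))
E
python3 - <<'E'
from h import *
print(onz("top",(199.75,234.95),.052))
togo([.593,.127,.052],-8.2)
E
```

```text
[0.59254408 0.12660897 0.052     ]
t 1.1 pos [0.5248 0.2372 0.2482] rpy [179.9   0.  -10.7] F [1.3 0.3 0.4] M [ 0.1  -0.02  0.02] open 0.0601 grip 0.0 j [ 44.  11. -12.   0. -67.  35.]
travel [ 87.6  95.6 196.2] roll -2.5
```

Call:
apply_moves([
  {"travel": [29, 32, 20], "roll": 0, "jaw": 50},
  {"travel": [29, 32, 20], "roll": 0, "jaw": 50},
  {"travel": [29.5, 31.5, 20], "roll": -2.5, "jaw": 50},
  {"travel": [0, 0, 40], "roll": 0, "jaw": 50},
  {"travel": [0, 0, 0], "roll": 0, "jaw": 50},
  {"travel": [0, 0, 0], "roll": 0, "jaw": 50},
])

```text
clock: 1.7
tool_pos: [0.591, 0.1312, 0.1485]
orientation: [179.9, 0.1, -8.3]
force: [-0.0, 0.0, 1.0]
opening: 0.0499
gripper_force: 0.0
```

```bash
python3 - <<'E'
from h import *
togo([.5928,.1268,.052],-8.2)
a=ctrl.snapshot("top")[200:280,160:260];b=ctrl.snapshot("side")[150:250,205:325]
cv2.imwrite("pics/g1.png",np.hstack([cv2.resize(a,(400,320),interpolation=0),cv2.resize(b,(384,320),interpolation=0)])[:,:,::-1])
E
```

```text
t 1.7 pos [0.591  0.1312 0.1485] rpy [ 1.799e+02  1.000e-01 -8.300e+00] F [-0.  0.  1.] M [ 0.01 -0.07 -0.04] open 0.0499 grip 0.0 j [ 31.  19. -16.   0. -55.  51.]
travel [ 2.5  4.1 96.5] roll -0.1
```

View pics/g1.png

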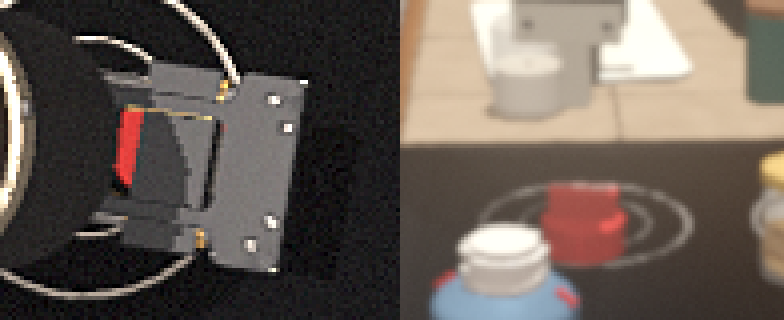

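The gripper hangs above the lid with the fingers either side of the bar. In the side crop the finger is at about (572,70) and the bar at (585,200). The view fits the measured pose, so I'll correct and go down.

Call:
apply_moves([
  {"travel": [2.5, 4, 30], "roll": 0, "jaw": 46},
  {"travel": [0, 0, 30], "roll": 0, "jaw": 46},
  {"travel": [0, 0, 20], "roll": 0, "jaw": 46},
  {"travel": [0, 0, 10], "roll": 0, "jaw": 46},
  {"travel": [0, 0, 5], "roll": 0, "jaw": 46},
  {"travel": [0, 0, 0], "roll": 0, "jaw": 46},
  {"travel": [0, 0, 0], "roll": 0, "jaw": 46},
])

```text
clock: 2.5
tool_pos: [0.594, 0.1277, 0.055]
orientation: [-179.9, -0.1, -8.2]
force: [0.3, -1.0, 0.3]
opening: 0.046
gripper_force: 0.0
```

```bash
python3 - <<'E'
from h import *
togo([.5928,.1268,.052],-8.2)
E
```

```text
t 2.5 pos [0.594  0.1277 0.055 ] rpy [-1.799e+02 -1.000e-01 -8.200e+00] F [ 0.3 -1.   0.3] M [-0.06 -0.02 -0.01] open 0.046 grip 0.0 j [ 31.  25. -21.   0. -44.  51.]
travel [-1.   1.1  3. ] roll -0.0
```

Call:
apply_moves([
  {"travel": [-0.5, 0.5, 2], "roll": 0, "jaw": 25},
  {"travel": [0, 0, 0], "roll": 0, "jaw": 25},
  {"travel": [0, 0, 0], "roll": 0, "jaw": 20},
  {"travel": [0, 0, 0], "roll": 0, "jaw": 10},
  {"travel": [0, 0, 0], "roll": 0, "jaw": 10},
  {"travel": [0, 0, 0], "roll": 0, "jaw": 10},
  {"travel": [0, 0, 0], "roll": 0, "jaw": 10},
])

```text
clock: 3.2
tool_pos: [0.5927, 0.1266, 0.0517]
orientation: [180.0, -0.0, -8.3]
force: [-0.2, -1.0, 2.2]
opening: 0.0159
gripper_force: 30.0
```

```bash
python3 - <<'E'
from h import *
togo([.5928,.1268,.052],-8.2)
E
```

```text
t 3.2 pos [0.5927 0.1266 0.0517] rpy [180.   -0.   -8.3] F [-0.2 -1.   2.2] M [-0.15  0.16  0.07] open 0.0159 grip 30.0 j [ 31.  25. -21.   0. -44.  51.]
travel [ 0.1 -0.2 -0.3] roll -0.1
```

Call:
apply_moves([
  {"travel": [0, 0, -25], "roll": 0, "jaw": 10},
  {"travel": [0, 0, -45], "roll": 0, "jaw": 10},
  {"travel": [0, 0, -45], "roll": 0, "jaw": 10},
  {"travel": [0, 0, -45], "roll": 0, "jaw": 10},
  {"travel": [0, 0, 0], "roll": 5, "jaw": 10},
  {"travel": [0, 0, 0], "roll": 6, "jaw": 10},
  {"travel": [0, 0, 0], "roll": 0, "jaw": 10},
])

```text
clock: 3.9
tool_pos: [0.5923, 0.1267, 0.2116]
orientation: [-180.0, 0.0, -19.4]
force: [0.4, 0.4, -1.0]
opening: 0.016
gripper_force: 30.0
```

```bash
python3 - <<'E'
from h import *
togo([.5355,-.122,.21],-19.4)
E
```

```text
t 3.9 pos [0.5923 0.1267 0.2116] rpy [-180.     0.   -19.4] F [ 0.4  0.4 -1. ] M [-0.04  0.03 -0.  ] open 0.016 grip 30.0 j [ 31.  16. -11.  -0. -63.  40.]
travel [ 28.9 253.4   1.6] roll 0.0
```

Call:
apply_moves([
  {"travel": [3, 28, 0], "roll": 0, "jaw": 10},
  {"travel": [4, 40, 0], "roll": 0, "jaw": 10},
  {"travel": [5, 40, 0], "roll": 0, "jaw": 10},
  {"travel": [5, 40, 0], "roll": 0, "jaw": 10},
  {"travel": [5, 40, 0], "roll": 0, "jaw": 10},
  {"travel": [5, 40, 0], "roll": 0, "jaw": 10},
  {"travel": [2, 25, 0], "roll": 0, "jaw": 10},
  {"travel": [0, 0, 0], "roll": 0, "jaw": 10},
  {"travel": [0, 0, 0], "roll": 0, "jaw": 10},
])

```text
clock: 4.8
tool_pos: [0.5361, -0.1223, 0.2111]
orientation: [180.0, 0.0, -19.2]
force: [-0.1, -0.3, -0.3]
opening: 0.0159
gripper_force: 30.0
```

```bash
python3 - <<'E'
from h import *
togo([.5355,-.122,.21],-19.4)
b=ctrl.snapshot("side");cv2.imwrite("pics/side1.png",b[:,:,::-1])
cv2.imwrite("pics/s1.png",cv2.resize(b[150:290,190:290],(500,700)[::1],interpolation=0)[:600,:,::-1])
s=b.astype(int);red=(s[:,:,0]>90)&(s[:,:,0]-s[:,:,1]>50)
for a,bb,ce,m in blobs(red): 
    if 190<ce[0]<290 and ce[1]<260:print("sred",a,bb,ce.round(2))
o=ctrl.get_obs();P=o["tool_pos"]
for h in(-.052,-.025,0): print("pred",[proj("side",P+[x,y,h]).round(1).tolist() for x,y in((-.0325,0),(.0325,0),(0,-.0325))])
E
```

```text
t 4.8 pos [ 0.5361 -0.1223  0.2111] rpy [180.    0.  -19.2] F [-0.1 -0.3 -0.3] M [ 0.03 -0.05 -0.05] open 0.0159 grip 30.0 j [  8.  10. -18.  -0. -61.  63.]
travel [-0.7 -0.1  1.1] roll 0.2
sred 712 [220 180  34  32] [237.02 198.01]
sred 11 [216 235   5   5] [218. 237.]
sred 23 [254 240   7   6] [257.09 242.39]
pred [[219.9, 205.8], [252.8, 205.3], [236.2, 211.8]]
pred [[219.4, 193.0], [252.6, 192.6], [235.9, 198.7]]
pred [[219.0, 181.0], [252.5, 180.5], [235.6, 186.3]]
```

View pics/s1.png

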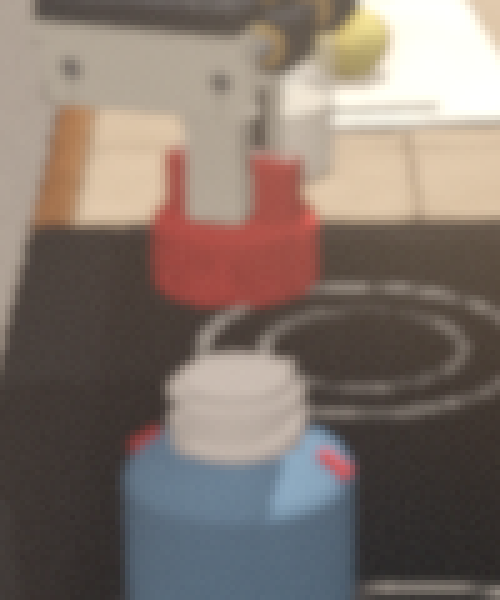

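The lid hangs centred over the neck: its edges in the crop are 150–320 and the neck's 167–308. It is level, so I'll lower it close and then feel for contact.

Call:
apply_moves([
  {"travel": [-0.4, 0, 15], "roll": 0, "jaw": 10},
  {"travel": [0, 0, 15], "roll": 0, "jaw": 10},
  {"travel": [0, 0, 10], "roll": 0, "jaw": 10},
  {"travel": [0, 0, 3], "roll": 0, "jaw": 10},
  {"travel": [0, 0, 2], "roll": 0, "jaw": 10},
  {"travel": [0, 0, 0], "roll": 0, "jaw": 10},
  {"travel": [0, 0, 0], "roll": 0, "jaw": 10},
])

```text
clock: 5.55
tool_pos: [0.5365, -0.1215, 0.1671]
orientation: [-180.0, -0.0, -19.2]
force: [0.7, -0.6, 0.0]
opening: 0.0162
gripper_force: 30.0
```

```bash
python3 - <<'E'
from h import *
togo([.5355,-.122,.1605],-19.4)
E
```

```text
t 5.55 pos [ 0.5365 -0.1215  0.1671] rpy [-180.    -0.   -19.2] F [ 0.7 -0.6  0. ] M [-0.03  0.01 -0.04] open 0.0162 grip 30.0 j [  8.  13. -22.   0. -55.  63.]
travel [-0.8  0.8  6.6] roll 0.2
```

Call:
apply_moves([
  {"travel": [-0.3, 0.2, 1.5], "roll": 0, "jaw": 10},
  {"travel": [0, 0, 1.5], "roll": 0, "jaw": 10},
  {"travel": [0, 0, 0], "roll": 0, "jaw": 10},
])

```text
clock: 5.85
tool_pos: [0.5356, -0.1217, 0.1634]
orientation: [180.0, 0.0, -19.3]
force: [0.9, 0.1, -2.1]
opening: 0.016
gripper_force: 30.0
```

Call:
apply_moves([
  {"travel": [0, 0, 1], "roll": 0, "jaw": 10},
  {"travel": [0, 0, 0], "roll": 0, "jaw": 10},
])

```text
clock: 6.05
tool_pos: [0.5357, -0.1217, 0.1624]
orientation: [180.0, 0.0, -19.3]
force: [-0.0, 0.4, -0.6]
opening: 0.0157
gripper_force: 30.0
```

Call:
apply_moves([
  {"travel": [0, 0, 0.7], "roll": 0, "jaw": 10},
  {"travel": [0, 0, 0], "roll": 0, "jaw": 10},
])

```text
clock: 6.25
tool_pos: [0.5357, -0.1217, 0.1618]
orientation: [180.0, 0.0, -19.3]
force: [0.1, 0.6, -0.8]
opening: 0.0159
gripper_force: 30.0
```

Call:
apply_moves([
  {"travel": [0, 0, 0.7], "roll": 0, "jaw": 10},
  {"travel": [0, 0, 0], "roll": 0, "jaw": 10},
])

```text
clock: 6.45
tool_pos: [0.5357, -0.1217, 0.1611]
orientation: [180.0, 0.0, -19.3]
force: [-0.0, -0.5, -0.4]
opening: 0.0156
gripper_force: 30.0
```

Call:
apply_moves([
  {"travel": [0, 0, 0.5], "roll": 0, "jaw": 10},
  {"travel": [0, 0, 0], "roll": 0, "jaw": 10},
])

```text
clock: 6.65
tool_pos: [0.5357, -0.1217, 0.1606]
orientation: [180.0, 0.0, -19.3]
force: [0.4, 0.0, -0.8]
opening: 0.0158
gripper_force: 30.0
```

Call:
apply_moves([
  {"travel": [0, 0, 0.5], "roll": 0, "jaw": 10},
  {"travel": [0, 0, 0], "roll": 0, "jaw": 10},
])

```text
clock: 6.85
tool_pos: [0.5358, -0.1217, 0.1602]
orientation: [180.0, -0.0, -19.3]
force: [-0.1, 0.3, -1.4]
opening: 0.0158
gripper_force: 30.0
```

Call:
apply_moves([
  {"travel": [0, 0, 0.5], "roll": 0, "jaw": 10},
  {"travel": [0, 0, 0], "roll": 0, "jaw": 10},
])

```text
clock: 7.05
tool_pos: [0.5359, -0.1217, 0.1599]
orientation: [-180.0, -0.0, -19.3]
force: [-0.4, 0.0, 2.4]
opening: 0.0157
gripper_force: 30.0
```

Call:
apply_moves([
  {"travel": [0, 0, 0.3], "roll": 0, "jaw": 10},
  {"travel": [0, 0, 0], "roll": 0, "jaw": 10},
  {"travel": [0, 0, 0], "roll": 0, "jaw": 10},
])

```text
clock: 7.35
tool_pos: [0.5359, -0.1217, 0.1598]
orientation: [-180.0, -0.0, -19.3]
force: [-1.1, 0.8, 5.4]
opening: 0.0157
gripper_force: 30.0
```

Call:
apply_moves([
  {"travel": [0, 0, 0], "roll": 0, "jaw": 17.5},
  {"travel": [0, 0, 0], "roll": 0, "jaw": 17.5},
  {"travel": [0, 0, 0], "roll": 0, "jaw": 17.5},
  {"travel": [0, 0, 0], "roll": 0, "jaw": 17.5},
])

```text
clock: 7.75
tool_pos: [0.5357, -0.1217, 0.1592]
orientation: [180.0, 0.0, -19.3]
force: [0.1, 1.0, 0.2]
opening: 0.0174
gripper_force: 0.0
```

```bash
python3 - <<'E'
from h import *
togo([.5355,-.122,.1605],-19.4)
b=ctrl.snapshot("side");t=ctrl.snapshot("top")
cv2.imwrite("pics/s2.png",np.hstack([cv2.resize(b[190:290,190:290],(400,400),interpolation=0),cv2.resize(t[215:315,270:370],(400,400),interpolation=0)])[:,:,::-1])
E
```

```text
t 7.75 pos [ 0.5357 -0.1217  0.1592] rpy [180.    0.  -19.3] F [0.1 1.  0.2] M [-0.01 -0.02 -0.02] open 0.0174 grip 0.0 j [  8.  13. -22.  -0. -55.  63.]
travel [-0.1  0.3 -1.3] roll 0.1
```

View pics/s2.png

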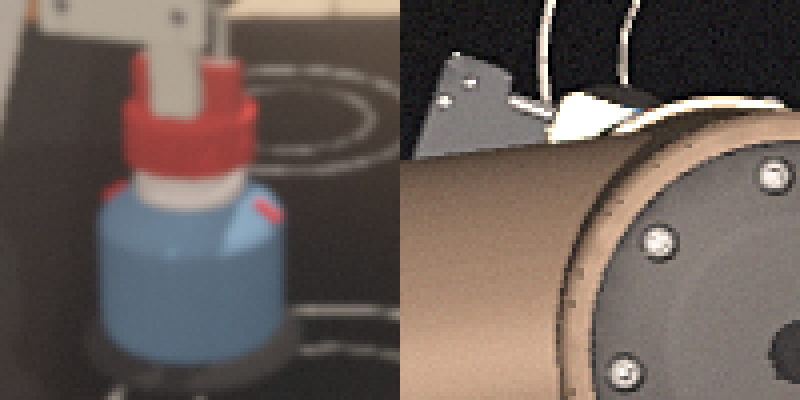

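The lid sits level on the thread: in the left crop its skirt's lower edge is at about (190,175) and white neck is still visible below. It is loosely held between the fingers. Next I'll turn it backward.

Call:
apply_moves([
  {"travel": [0, 0, 0], "roll": -4, "jaw": 17.5},
  {"travel": [0, 0, 0], "roll": -4, "jaw": 17.5},
  {"travel": [0, 0, 0], "roll": -4, "jaw": 17.5},
  {"travel": [0, 0, 0], "roll": -4, "jaw": 17.5},
  {"travel": [0, 0, 0], "roll": -4, "jaw": 17.5},
  {"travel": [0, 0, 0], "roll": -4, "jaw": 17.5},
])

```text
clock: 8.45
tool_pos: [0.5357, -0.1217, 0.1593]
orientation: [-180.0, 0.0, 4.9]
force: [-0.2, 0.5, -0.1]
opening: 0.0177
gripper_force: 0.4
```

```bash
cat > chk.py <<'E'
from h import *
togo([.5355,-.122,.1605],-19.4)
b=ctrl.snapshot("side");cv2.imwrite("pics/last.png",cv2.resize(b[190:290,190:290],(500,500),interpolation=0)[:,:,::-1])
s=b.astype(int);red=(s[:,:,0]>90)&(s[:,:,0]-s[:,:,1]>50)
for a,bb,ce,m in blobs(red):
    if 205<ce[0]<260 and 180<ce[1]<260:
        ys,xs=np.nonzero(m);v=[ys[xs==x].max() for x in np.unique(xs)]
        print("red",a,bb,ce.round(2),"low",max(v),"mid", np.round(np.mean([ys[xs==x].max() for x in range(230,243) if (xs==x).any()]),2) if a>200 else "")
E
python3 chk.py; python3 - <<'E'
from h import *
for z in(.1085,.098,.0957,.0947): print(z,proj("side",[.5356,-.122-.0325,z]).round(2))
E
```

```text
t 8.45 pos [ 0.5357 -0.1217  0.1593] rpy [-180.     0.     4.9] F [-0.2  0.5 -0.1] M [-0.05  0.04 -0.07] open 0.0177 grip 0.4 j [  8.  13. -22.  -0. -55.  87.]
travel [-0.3  0.3 -1.2] roll 24.3
red 715 [221 204  34  31] [236.58 221.15] low 234 mid 233.77
red 12 [216 235   5   5] [217.83 237.  ] low 239 mid 
red 23 [254 240   7   6] [257.09 242.39] low 245 mid 
0.1085 [236.38 235.71]
0.098 [236.51 240.55]
0.0957 [236.53 241.6 ]
0.0947 [236.54 242.06]
```

Call:
apply_moves([
  {"travel": [0, 0, 0], "roll": -3, "jaw": 17.5},
  {"travel": [0, 0, 0], "roll": -3, "jaw": 17.5},
  {"travel": [0, 0, 0], "roll": -3, "jaw": 17.5},
  {"travel": [0, 0, 0], "roll": -3, "jaw": 17.5},
])

```text
clock: 8.9
tool_pos: [0.5357, -0.1217, 0.1593]
orientation: [-180.0, 0.0, 16.8]
force: [-0.5, -0.8, 0.8]
opening: 0.0176
gripper_force: 0.0
```

```bash
python3 chk.py
```

```text
t 8.9 pos [ 0.5357 -0.1217  0.1593] rpy [-180.     0.    16.8] F [-0.5 -0.8  0.8] M [-0.07 -0.03  0.03] open 0.0176 grip 0.0 j [  8.  13. -22.  -0. -55.  99.]
travel [-0.3  0.2 -1.2] roll 36.2
red 774 [216 208  38  32] [236.19 226.08] low 239 mid 238.54
red 22 [254 240   7   6] [257.14 242.59] low 245 mid
```

The lid has dropped: its lower edge moved from row 233.8 to 238.5, as predicted for 98 mm. I'll lower the fingers 8 mm and screw forward.

Call:
apply_moves([
  {"travel": [0, 0, 2], "roll": 0, "jaw": 17.5},
  {"travel": [0, 0, 3], "roll": 0, "jaw": 17.5},
  {"travel": [0, 0, 3], "roll": 0, "jaw": 17.5},
  {"travel": [0, 0, 0], "roll": 4, "jaw": 17.5},
  {"travel": [0, 0, 0], "roll": 4, "jaw": 17.5},
  {"travel": [0, 0, 0], "roll": 4, "jaw": 17.5},
  {"travel": [0, 0, 0], "roll": 4, "jaw": 17.5},
  {"travel": [0, 0, 0], "roll": 4, "jaw": 17.5},
  {"travel": [0, 0, 0], "roll": 4, "jaw": 17.5},
])

```text
clock: 9.85
tool_pos: [0.5356, -0.1217, 0.151]
orientation: [180.0, 0.0, -7.5]
force: [0.2, 0.3, 0.7]
opening: 0.0177
gripper_force: 0.2
```

```bash
python3 chk.py
```

```text
t 9.85 pos [ 0.5356 -0.1217  0.151 ] rpy [180.    0.   -7.5] F [0.2 0.3 0.7] M [ 0.01 -0.03  0.01] open 0.0177 grip 0.2 j [  8.  14. -23.  -0. -53.  75.]
travel [-0.1  0.3 -9.5] roll 11.9
red 753 [216 209  39  31] [236.78 226.15] low 239 mid 238.92
red 23 [254 240   7   6] [257.09 242.39] low 245 mid
```

Call:
apply_moves([
  {"travel": [0, 0, 0], "roll": 4, "jaw": 17.5},
  {"travel": [0, 0, 0], "roll": 4, "jaw": 17.5},
  {"travel": [0, 0, 0], "roll": 4, "jaw": 17.5},
  {"travel": [0, 0, 0], "roll": 4, "jaw": 17.5},
  {"travel": [0, 0, 0], "roll": 4, "jaw": 17.5},
])

```text
clock: 10.4
tool_pos: [0.5356, -0.1217, 0.151]
orientation: [180.0, 0.0, -27.4]
force: [0.5, 0.3, -0.5]
opening: 0.0177
gripper_force: 0.2
```

```bash
python3 chk.py
```

```text
t 10.4 pos [ 0.5356 -0.1217  0.151 ] rpy [180.    0.  -27.4] F [ 0.5  0.3 -0.5] M [-0.07 -0.05 -0.02] open 0.0177 grip 0.2 j [  8.  14. -23.  -0. -53.  55.]
travel [ 0.   0.3 -9.5] roll -8.0
red 727 [216 210  39  31] [237.44 227.58] low 240 mid 239.54
red 23 [254 240   7   6] [257.09 242.39] low 245 mid
```

Call:
apply_moves([
  {"travel": [0, 0, 0], "roll": 3, "jaw": 17.5},
  {"travel": [0, 0, 0], "roll": 3, "jaw": 17.5},
  {"travel": [0, 0, 0], "roll": 3, "jaw": 17.5},
  {"travel": [0, 0, 0], "roll": 3, "jaw": 17.5},
])

```text
clock: 10.85
tool_pos: [0.5357, -0.1217, 0.1511]
orientation: [180.0, 0.0, -39.3]
force: [-1.0, -0.6, -0.0]
opening: 0.0177
gripper_force: 0.3
```

```bash
python3 chk.py
```

```text
t 10.85 pos [ 0.5357 -0.1217  0.1511] rpy [180.    0.  -39.3] F [-1.  -0.6 -0. ] M [-0.02 -0.    0.05] open 0.0177 grip 0.3 j [  8.  14. -23.  -0. -53.  43.]
travel [ 0.1  0.3 -9.4] roll -19.9
red 714 [216 212  38  29] [237.56 228.26] low 240 mid 240.0
red 24 [254 239   7   7] [257.   242.25] low 245 mid
```

Call:
apply_moves([
  {"travel": [0, 0, 0], "roll": 2, "jaw": 17.5},
  {"travel": [0, 0, 0], "roll": 2, "jaw": 17.5},
  {"travel": [0, 0, 0], "roll": 2, "jaw": 17.5},
  {"travel": [0, 0, 0], "roll": 0, "jaw": 17.5},
])

```text
clock: 11.3
tool_pos: [0.5357, -0.1217, 0.1512]
orientation: [180.0, 0.0, -45.2]
force: [0.3, 0.1, 0.2]
opening: 0.0178
gripper_force: 0.0
```

```bash
python3 chk.py
```

```text
t 11.3 pos [ 0.5357 -0.1217  0.1512] rpy [180.    0.  -45.2] F [0.3 0.1 0.2] M [ 0.   -0.01  0.02] open 0.0178 grip 0.0 j [  8.  14. -23.  -0. -53.  37.]
travel [ 0.1  0.3 -9.3] roll -25.8
red 716 [216 212  38  29] [237.48 228.31] low 240 mid 240.0
red 24 [254 240   7   6] [257.12 242.33] low 245 mid
```

```bash
cat > sub.py <<'E'
from h import *
o=ctrl.get_obs();v=[]
for i in range(3):
    s=ctrl.snapshot("side").astype(float);d=np.clip((s[:,:,0]-s[:,:,1])[232:250,230:243],0,None)
    ref=np.median(d[:4]);v.append(231.5+d.sum(0).mean()/ref)
print("yaw",o["orientation"][2].round(1),"Mz",ctrl.get_obs()["moment"][2].round(3),"edge",np.round(v,2))
E
python3 sub.py
```

```text
yaw -45.1 Mz 0.019 edge [240.7  240.71 240.69]
```

Call:
apply_moves([
  {"travel": [0, 0, 0], "roll": 2, "jaw": 17.5},
  {"travel": [0, 0, 0], "roll": 2, "jaw": 17.5},
  {"travel": [0, 0, 0], "roll": 1, "jaw": 17.5},
  {"travel": [0, 0, 0], "roll": 0, "jaw": 17.5},
])

```text
clock: 11.9
tool_pos: [0.5357, -0.1217, 0.1513]
orientation: [180.0, 0.0, -50.2]
force: [-0.5, 0.6, 0.3]
opening: 0.0176
gripper_force: 0.0
```

```bash
python3 sub.py
```

```text
yaw -50.2 Mz -0.026 edge [240.82 240.82 240.81]
```

Call:
apply_moves([
  {"travel": [0, 0, 0], "roll": 2, "jaw": 17.5},
  {"travel": [0, 0, 0], "roll": 2, "jaw": 17.5},
  {"travel": [0, 0, 0], "roll": 1, "jaw": 17.5},
  {"travel": [0, 0, 0], "roll": 0, "jaw": 17.5},
])

```text
clock: 12.45
tool_pos: [0.5356, -0.1217, 0.1514]
orientation: [180.0, 0.0, -55.2]
force: [-0.7, -1.1, -0.8]
opening: 0.0172
gripper_force: 0.5
```

```bash
python3 sub.py
```

```text
yaw -55.2 Mz 0.003 edge [240.67 240.67 240.67]
```

```bash
python3 chk.py
```

```text
t 12.6 pos [ 0.5357 -0.1217  0.1514] rpy [180.    0.  -55.2] F [-0.3 -0.7 -0.1] M [-0.13  0.18  0.  ] open 0.0176 grip 0.5 j [  8.  14. -23.   0. -53.  27.]
travel [ 0.1  0.3 -9.1] roll -35.8
red 722 [216 211  38  30] [237.24 228.2 ] low 240 mid 240.0
red 24 [254 240   7   6] [257.12 242.33] low 245 mid
```

View pics/last.png

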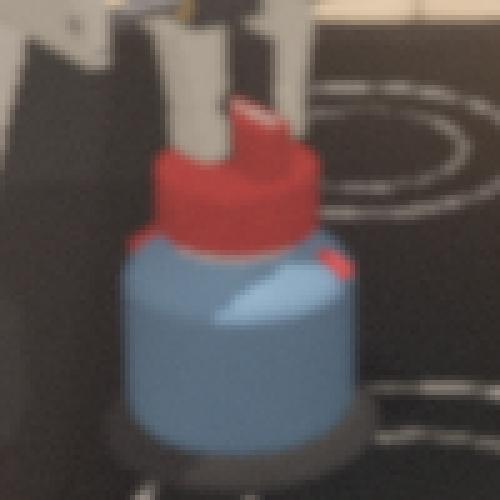

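The lid has turned with the tool and sits low and level: its edge is at about (235,255) in the crop and only a sliver of neck shows. One more small turn will confirm it is on the rim.

Call:
apply_moves([
  {"travel": [0, 0, 0], "roll": 1, "jaw": 17.5},
  {"travel": [0, 0, 0], "roll": 1, "jaw": 17.5},
  {"travel": [0, 0, 0], "roll": 1, "jaw": 17.5},
  {"travel": [0, 0, 0], "roll": 0, "jaw": 17.5},
])

```text
clock: 13.05
tool_pos: [0.5355, -0.1218, 0.1513]
orientation: [180.0, 0.0, -58.3]
force: [-2.2, -1.2, 0.9]
opening: 0.0176
gripper_force: 2.0
```

```bash
python3 sub.py; python3 chk.py
```

```text
yaw -58.3 Mz 0.063 edge [240.65 240.74 240.66]
t 13.2 pos [ 0.5355 -0.1218  0.1513] rpy [180.    0.  -58.3] F [-2.1 -0.9  1.8] M [-0.18  0.86  0.06] open 0.0174 grip 1.9 j [  8.  14. -23.   0. -53.  24.]
travel [ 0.2  0.1 -9.2] roll -38.9
red 722 [216 212  38  29] [237.17 228.31] low 240 mid 240.0
red 23 [254 240   7   6] [257.17 242.43] low 245 mid
```

Resistance is building at the pads and the height no longer changes, so the lid is home. I'll unload, open and lift away.

Call:
apply_moves([
  {"travel": [0, 0, 0], "roll": -2, "jaw": 17.5},
  {"travel": [0, 0, 0], "roll": -1, "jaw": 19},
  {"travel": [0, 0, 0], "roll": 0, "jaw": 30},
  {"travel": [0, 0, 0], "roll": 0, "jaw": 40},
  {"travel": [0, 0, 0], "roll": 0, "jaw": 40},
  {"travel": [0, 0, -10], "roll": 0, "jaw": 40},
  {"travel": [0, 0, -30], "roll": 0, "jaw": 40},
  {"travel": [0, 0, -40], "roll": 0, "jaw": 40},
  {"travel": [0, 0, -30], "roll": 0, "jaw": 40},
  {"travel": [0, 0, 0], "roll": 0, "jaw": 40},
])

```text
clock: 14.25
tool_pos: [0.5381, -0.122, 0.2671]
orientation: [-179.6, -0.3, -55.2]
force: [0.6, 0.4, -0.4]
opening: 0.04
gripper_force: 0.0
```

```bash
python3 sub.py; python3 chk.py
```

```text
yaw -55.2 Mz 0.002 edge [240.68 240.79 240.76]
t 14.4 pos [ 0.5354 -0.1216  0.2615] rpy [-180.     0.   -55.3] F [ 0.3 -0.1 -0.1] M [-0.02  0.    0.  ] open 0.0403 grip 0.0 j [  8.   8. -14.  -0. -68.  27.]
travel [  0.4   0.2 101. ] roll -35.9
red 853 [216 208  38  33] [236.4  226.13] low 240 mid 240.0
red 25 [254 239   7   7] [257.04 242.2 ] low 245 mid
```

View pics/last.png

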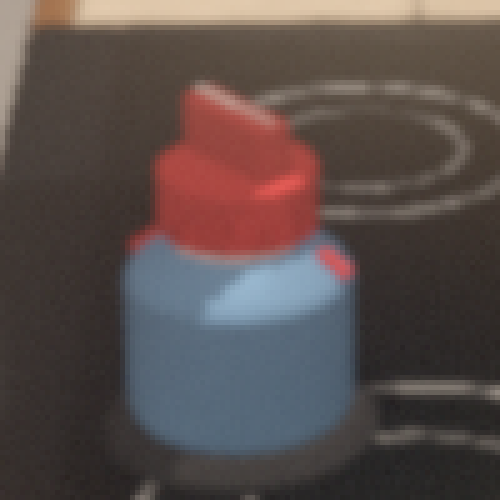

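The lid sits level on the jar with the gripper clear, its lower edge unchanged at row 240. I'm handing in.

```bash
python3 -c "
from plant import ctrl
print(ctrl.close_job())"
```

```text
the job is handed in; nothing more can be done
None
```

The lid is screwed home, level and released, and the job was handed in at about 14.4 s; no verdict came back, so "home" rests on the lid's lower edge no longer dropping in the side camera and on resistance building at the fingers.

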